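# Find the tilting hatch of the tool till and push it open

## Task

Three of the four identical cover panels on the tool till are screwed down and one is the tilting hatch: press the panels gently one after another at the thumb mark on the near end, with closed fingertips, until you find the one that rocks, then push that near end down into the till until the hatch is tilted fully open to its stop, and take the hand away so that it stays open. Only push down on the near end, never pull or lift the far end up, do not press hard on any panel, and leave everything else standing or lying where it is.

Things in the scene. Friction and masses are not known exactly. Their poses are not given: they have to be found in the camera images.
- till: the tool till: plywood box 290 mm (its x) x 500 mm (y) x 105 mm high, fixed to the bench, origin at the centre of its underside; its -x side is the near side, facing the robot. Four identical framed panels lie in a row along its y, level with its top; behind them (+x) is a 95 mm ledge with things standing on it. Below each panel it is hollow for 80 mm
- hatch_a: fixed frame (170 mm in x, 110 in y) of one of the four identical panels; its place in the row varies. Origin: middle of the shut panel's top face, 105 mm above the bench, over the middle line (along y) on which a tilting panel pivots; -x is towards the near end. The dark wooden panel is 146 mm (x) x 82 mm (y) x 12 mm thick, pivot axis 6 mm under its top, gap 3 mm all round
- hatch_b: fixed frame (170 mm in x, 110 in y) of one of the four identical panels; its place in the row varies. Origin: middle of the shut panel's top face, 105 mm above the bench, over the middle line (along y) on which a tilting panel pivots; -x is towards the near end. The dark wooden panel is 146 mm (x) x 82 mm (y) x 12 mm thick, pivot axis 6 mm under its top, gap 3 mm all round
- hatch_c: fixed frame (170 mm in x, 110 in y) of one of the four identical panels; its place in the row varies. Origin: middle of the shut panel's top face, 105 mm above the bench, over the middle line (along y) on which a tilting panel pivots; -x is towards the near end. The dark wooden panel is 146 mm (x) x 82 mm (y) x 12 mm thick, pivot axis 6 mm under its top, gap 3 mm all round
- hatch_d: fixed frame (170 mm in x, 110 in y) of one of the four identical panels; its place in the row varies. Origin: middle of the shut panel's top face, 105 mm above the bench, over the middle line (along y) on which a tilting panel pivots; -x is towards the near end. The dark wooden panel is 146 mm (x) x 82 mm (y) x 12 mm thick, pivot axis 6 mm under its top, gap 3 mm all round
- press_a (a point): centre of the pale 24 mm thumb mark on the near end of the panel in hatch_a, 52 mm towards -x from its middle line, at the level of the shut panel's top; fixed to the frame (does not sink with the panel)
- press_b (a point): centre of the pale 24 mm thumb mark on the near end of the panel in hatch_b, 52 mm towards -x from its middle line, at the level of the shut panel's top; fixed to the frame (does not sink with the panel)
- press_c (a point): centre of the pale 24 mm thumb mark on the near end of the panel in hatch_c, 52 mm towards -x from its middle line, at the level of the shut panel's top; fixed to the frame (does not sink with the panel)
- press_d (a point): centre of the pale 24 mm thumb mark on the near end of the panel in hatch_d, 52 mm towards -x from its middle line, at the level of the shut panel's top; fixed to the frame (does not sink with the panel)
- panel_a (a joint): tilt of the panel in hatch_a, rad: 0 level (shut), growing as its near end goes down and its far end up. Three panels are screwed down and give at most 0.002 rad. One is pivoted on its middle line: it gives at about 3 N on the thumb mark, rocks from -0.05 to a stop at 0.85 rad (49 degrees), and its stiff hinge leaves it where it is let go
- panel_b (a joint): tilt of the panel in hatch_b, rad: 0 level (shut), growing as its near end goes down and its far end up. Three panels are screwed down and give at most 0.002 rad. One is pivoted on its middle line: it gives at about 3 N on the thumb mark, rocks from -0.05 to a stop at 0.85 rad (49 degrees), and its stiff hinge leaves it where it is let go
- panel_c (a joint): tilt of the panel in hatch_c, rad: 0 level (shut), growing as its near end goes down and its far end up. Three panels are screwed down and give at most 0.002 rad. One is pivoted on its middle line: it gives at about 3 N on the thumb mark, rocks from -0.05 to a stop at 0.85 rad (49 degrees), and its stiff hinge leaves it where it is let go
- panel_d (a joint): tilt of the panel in hatch_d, rad: 0 level (shut), growing as its near end goes down and its far end up. Three panels are screwed down and give at most 0.002 rad. One is pivoted on its middle line: it gives at about 3 N on the thumb mark, rocks from -0.05 to a stop at 0.85 rad (49 degrees), and its stiff hinge leaves it where it is let go
- glue: squeezy glue bottle, standing, 48 mm across, 130 mm tall, on the back ledge of the till; origin at the centre of its underside. Bystander, loose
- offcut: pale wooden offcut block 40 x 100 x 45 mm high on the back ledge of the till; origin at the centre of its underside. Bystander, loose
- gauge_block: small steel block 35 x 50 x 30 mm high on the back ledge of the till; origin at the centre of its underside. Bystander, loose
- mallet: wooden mallet lying on the bench left of the till: head 70 x 120 x 60 mm high, 26 mm round handle standing out 155 mm towards -x of its own frame; origin under the centre of the head. Bystander, loose
- chisel: chisel with a blue 28 mm round handle, 260 mm long in all, lying on the bench right of the till; origin on the bench under its middle, blade towards its own +x. Bystander, loose
- cup: white plastic cup, 72 mm across, 85 mm tall, standing on the bench left of the till; origin at the centre of its underside. Bystander, loose
- sanding_block: cork sanding block 80 x 50 x 32 mm high on the bench right of the till; origin at the centre of its underside. Bystander, loose

How it is judged:
By the outcome, as a careful person would: the job done as asked, in the order asked, and still so for the second after the job is handed in, with the robot touching nothing.
It also fails if it takes over 51 s, if anything falls off the work surface, if the arm or the gripper's body presses on something with over 40 N, if the wrist force passes 120 N, or if a joint passes its speed limit or range.

## Robot

A 6-joint arm with a two-finger parallel gripper is mounted at the origin on the work surface. World frame = base frame: x ahead of the robot, y to its left, z up, the work surface at z = 0. Lengths are in mm, angles in degrees, forces in N, time in s.
With the tool pointing down it reaches from about 300 to 850 mm from the base axis. Payload 4.2 kg.
Tool frame: the origin (TCP) lies midway between the tips of the shut fingers; the grasp point (between the pads) lies 19 mm behind it (pinch_z is the distance from the TCP to the grasp point, in mm); z points along the fingers, y is the line along which they close (so a half turn about z gives the same grasp; the last joint's range is limited). The gripper opens to 91 mm and grips with 3 to 60 N. Pads are 32 mm wide; open, the fingers measure 118 mm over their backs; the gripper's body (76 mm by 178 mm) begins 60 mm behind the grasp point.
Start: joints at [-70.187, 18.312, 89.639, -0, 72.044, -1.146], TCP at [205.68, -536.972, 213.976] pointing down, gripper open.
Joint ranges: [-177.97, 177.97], [-48.28, 115.42], [12.27, 149.76], [-77.06, 257.06], [2.81, 150.46], [-146.56, 146.56]. Speed limits (degrees/s): [147.25, 147.25, 180, 180, 180, 180].

## Interface

Orientations are given as [roll, pitch, yaw] about the fixed x, y, z axes, in that order (R = Rz(yaw) Ry(pitch) Rx(roll)).
In Python, from workcell import * gives the robot as it stands.
- The arm moves only by the tool step_arm, never from a script. Its argument "steps" is a list of rows, each a list of 7 numbers: the turn, a rotation vector about the tool's x, y, z in degrees, then the shift along the tool's x, y, z in mm, then the opening, from 0 (shut) to 1 (fully open). In form: [[rx, ry, rz, x, y, z, hand], ...]. A call has exactly 8 rows; each row shifts and turns the commanded pose from where the row before left it, along the tool's axes as they then stand; what a row does not reach is not made up. A row lasts 1/8 s, in which the tool goes at most 62.5 mm and 10.7 degrees, less where a joint would pass 70% of its speed; a pose out of reach is approached as far as the arm can. A call is refused whole if a number of a shift passes 62.5 or a number of a turn 10.7, either way. A call with a gripper value outside its range is refused whole. The fingers move at their own pace and stop on an object; "force" is the grip in N (left out, the last holds). Time passes only in rows, so rows that do not move let the fingers close, or fill a call up. It gives the time, the measured TCP pose, the force, the opening and the grip force at its end, in the units of the state.
- state(): the state, without advancing time (a new reading comes with each control period).
- grab_frame(name): name is "scene" or "top" or "wrist"; returns a dict with "image" (480x640x3 uint8, blue, green, red), "fovy" (degrees; the focal length in pixels is half the picture's height over the tangent of half this angle, whatever the lens; pixels are square), "cx", "cy" (the principal point, pixels), "dist" ([k1, k2, p1, p2, k3] as OpenCV has them; the pictures are not rectified), "origin" and "rotation" of the camera in the world; the wrist camera has in their place "tool_from_camera" (4x4, takes a point from camera to tool coordinates, whose origin is the TCP and whose axes are the flange's). Camera axes: x right, y down, z forward; pixel columns grow to the right and rows downward; lengths in mm; the calibration is good to about 2 mm. A picture is of the moment at which its call begins: read the wrist's pose just before it. There is no depth.
- job_done(): hands the job in; it is judged then, once.
The state is a dict: "time_s": time; "qpos": joint angles; "qvel": joint speeds; "effort": joint torques, N m; "ee_pos": TCP position; "ee_rot": TCP orientation; "force": force on the tool from outside, world axes, zero at the start; "torque": the same for the moment, N m; "gripper_width": finger opening in mm; "gripper_force": force on a finger pad.
Only numpy, scipy, OpenCV 4.12 (cv2) and the standard library are available. Lean on these libraries where they do the work, as an engineer would, in place of code of your own. Each camera call takes 0.05 s, during which the arm holds its last target. There are 200 camera calls.

## Working session

There is one attempt and no reset: what is moved stays moved. The work goes in short steps, Python scripts to look and compute and a tool call to move; the robot and the scene stay as the last step left them, time stands still between calls to the robot, and variables do not carry over. Pictures are saved under pics/ and viewed, at most 10 in all, crops included, and the job is handed in when it is done.

Besides the shell and the picture viewer there is one more tool, called after ">>>" by a JSON object that holds its "method" and its "body", one argument or row to a line. step_arm: Moves the arm, as the interface text tells. Its arguments: {"type":"object","properties":{"steps":{"type":"array","items":{"type":"array","items":{"type":"number"}}},"force":{"type":"number"}},"required":["steps"]}

```bash
mkdir -p pics
cat > h.py <<'E'
from workcell import *
import numpy as np, cv2
def K(f):
    F=240/np.tan(np.radians(f["fovy"])/2); return np.array([[F,0,f["cx"]],[0,F,f["cy"]],[0,0,1]])
def plane(f,uv,z):
    p=cv2.undistortPoints(np.float64(uv).reshape(-1,1,2),K(f),np.float64(f["dist"])).reshape(-1,2)
    d=np.c_[p,np.ones(len(p))]@np.array(f["rotation"]).T; o=np.array(f["origin"])
    return o+d*((z-o[2])/d[:,2])[:,None]
E
python3 - <<'E'
from h import *
for n in("top","scene"):
    f=grab_frame(n); cv2.imwrite(f"pics/{n}1.png",f["image"]); print(n,f["origin"],np.round(f["rotation"],3).tolist())
s=state();print(s["time_s"],s["ee_pos"],s["ee_rot"],s["force"])
E
```

```text
top [ 348.83122378  -13.91848538 1854.50508281] [-173.875, -0.08, -89.736]
scene [1703.35386245 -214.74008682  941.43069593] [-125.587, 1.403, 77.908]
0.1 [ 205.5345145  -536.52513311  213.21236391] [-1.79910989e+02 -1.79409093e-03  2.09608688e+01] [-0.2319466   0.18329949  0.62532999]
```

View pics/top1.png

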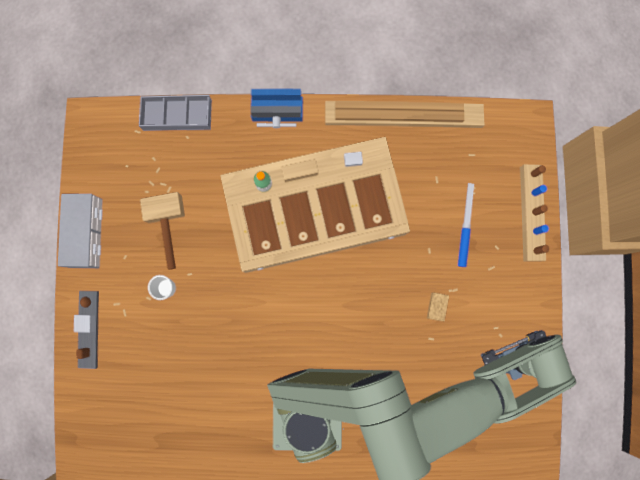

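View pics/scene1.png

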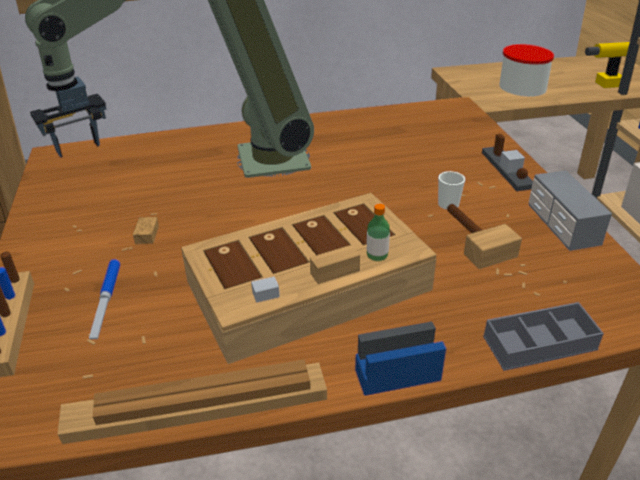

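The top view shows four dark panels with pale thumb marks near (266,245), (303,236), (340,227) and (377,218). The ledge items are at the top of the till, and the arm is well clear at bottom right.

```bash
cat > h.py <<'E'
from workcell import *
import numpy as np, cv2
from scipy.spatial.transform import Rotation as R
def rot(r): return R.from_euler("xyz",r,degrees=True).as_matrix()
def K(f):
    F=240/np.tan(np.radians(f["fovy"])/2); return np.array([[F,0,f["cx"]],[0,F,f["cy"]],[0,0,1]])
def plane(f,uv,z):
    p=cv2.undistortPoints(np.float64(uv).reshape(-1,1,2),K(f),np.float64(f["dist"])).reshape(-1,2)
    d=np.c_[p,np.ones(len(p))]@rot(f["rotation"]).T; o=np.array(f["origin"])
    return o+d*((z-o[2])/d[:,2])[:,None]
E
python3 - <<'E'
from h import *
f=grab_frame("top"); im=f["image"].astype(int)
m=np.zeros(im.shape[:2],np.uint8); m[150:265,235:400]=(im[150:265,235:400,2]<135)&(im[150:265,235:400,2]>im[150:265,235:400,0]+20)
m=cv2.morphologyEx(m*255,cv2.MORPH_OPEN,np.ones((3,3)))
for c in cv2.findContours(m,cv2.RETR_EXTERNAL,cv2.CHAIN_APPROX_NONE)[0]:
    if cv2.contourArea(c)<400: continue
    b=cv2.boxPoints(cv2.minAreaRect(c)); w=plane(f,b,105)
    fill=np.zeros_like(m); cv2.drawContours(fill,[c],-1,255,-1); fill=cv2.erode(fill,np.ones((5,5)))
    h=(fill>0)&(f["image"][:,:,2]>150); v,u=np.nonzero(h)
    mk=plane(f,[[u.mean(),v.mean()]],105)[0] if len(u) else None
    c0=w.mean(0); e=[w[1]-w[0],w[2]-w[1]]; L=max(e,key=np.linalg.norm)
    print(c0.round(1),[round(np.linalg.norm(x),1) for x in e],"yaw",round(np.degrees(np.arctan(L[1]/L[0])),2),"mark",mk,len(u), (u.mean(),v.mean()) if len(u) else 0)
E
cat > m.py <<'E'
from h import *
f=grab_frame("top"); g=cv2.cvtColor(f["image"],cv2.COLOR_BGR2GRAY)
print(f["image"][225,262],f["image"][245,266],f["image"][240,245])
m=np.zeros_like(g); m[165:262,238:396]=(g[165:262,238:396]<100)*255
m=cv2.morphologyEx(m,cv2.MORPH_OPEN,np.ones((3,3)))
for c in cv2.findContours(m,cv2.RETR_EXTERNAL,cv2.CHAIN_APPROX_NONE)[0]:
    if cv2.contourArea(c)<400: continue
    b=cv2.boxPoints(cv2.minAreaRect(c)); w=plane(f,b,105)
    fill=np.zeros_like(m); cv2.drawContours(fill,[c],-1,255,-1); fill=cv2.erode(fill,np.ones((5,5)))
    v,u=np.nonzero((fill>0)&(g>120))
    mk=plane(f,[[u.mean(),v.mean()]],105)[0] if len(u) else None
    c0=w.mean(0); L=max([w[1]-w[0],w[2]-w[1]],key=np.linalg.norm)
    print(c0.round(1),np.linalg.norm(w[1]-w[0]).round(1),np.linalg.norm(w[2]-w[1]).round(1),"yaw",round(np.degrees(np.arctan(L[1]/L[0])),2),"mark",mk,len(u))
E
python3 m.py
```

```text
[ 54  84 135] [ 94 143 193] [135 182 216]
[558.8 130.6 105. ] 77.6 142.8 yaw 13.25 mark None 0
[584.7  23.6 105. ] 76.5 143.1 yaw 13.47 mark None 0
[610.4 -83.5 105. ] 77.5 143.1 yaw 13.3 mark None 0
[ 636.2 -189.5  105. ] 77.8 143.8 yaw 13.35 mark None 0
```

Till yaw is about 13.5° with 110 mm spacing, so the marks are at about (508,118), (534,11), (560,-96) and (586,-202). I'll shut the fingers and go to the nearest one.

>>> {"method": "step_arm", "body": {
  "steps": [
    [0,0,0,20,-8,0,0],
    [0,0,0,50,-19,0,0],
    [0,0,0,55,-20,0,0],
    [0,0,0,55,-20,0,0],
    [0,0,0,55,-20,0,0],
    [0,0,0,55,-20,0,0],
    [0,0,0,55,-20,0,0],
    [0,0,0,40,-15,0,0]
  ],
  "force": 20
}}

```text
time_s: 1.2
ee_pos: [516.2, -263.3, 214.0]
ee_rot: [-180.0, -0.0, 21.1]
force: [-0.3, -0.4, -0.6]
gripper_width: 14.4
gripper_force: 0.0
```

>>> {"method": "step_arm", "body": {
  "steps": [
    [0,0,0,27,-10,0,0],
    [0,0,0,30,-11.5,0,0],
    [0,0,0,20,-7.5,20,0],
    [0,0,0,10,-4,30,0],
    [0,0,7.5,0,0,24,0],
    [0,0,0,0,0,16,0],
    [0,0,0,0,0,6,0],
    [0,0,0,0,0,0,0]
  ]
}}

```text
time_s: 2.2
ee_pos: [583.8, -204.8, 117.9]
ee_rot: [180.0, 0.0, 13.5]
force: [0.3, 0.8, 0.1]
gripper_width: 0.2
gripper_force: 0.0
```

Run:
```python
from h import *
s=state();f=grab_frame("wrist"); cv2.imwrite("pics/w1.png",f["image"]); print(s["ee_pos"],s["ee_rot"],s["force"],s["gripper_width"]);T=np.array(f["tool_from_camera"]);print(T.round(2).tolist())
p=cv2.projectPoints(np.array([[0,0,0.],[0,0,13]])@T[:3,:3]-T[:3,3]@T[:3,:3],np.zeros(3),np.zeros(3),K(f),np.float64(f["dist"]))[0];print(p)
```

```text
[ 583.82160677 -204.82668148  117.91673225] [1.79995885e+02 8.20656676e-04 1.34978574e+01] [0.25149981 0.75770056 0.13889345] 0.16054165029537412
[[-0.0, -0.97, -0.26, 73.61], [1.0, 0.0, -0.0, 0.08], [0.0, -0.26, 0.97, -171.54], [0.0, 0.0, 0.0, 1.0]]
[[[320.13802091 292.34020304]]

 [[320.14874504 282.91534373]]]
```

View pics/w1.png

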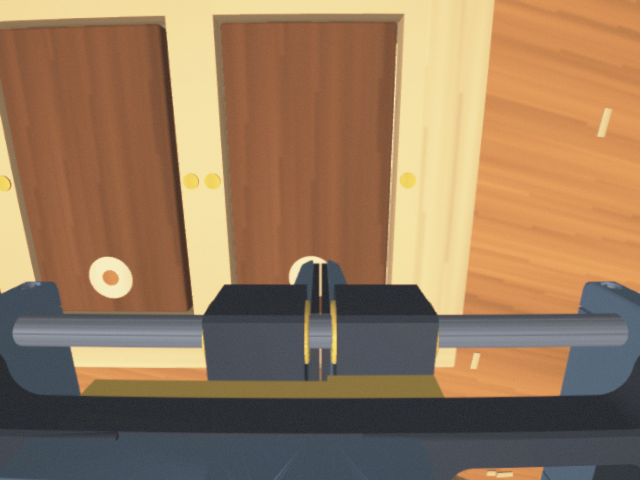

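The wrist view shows the mark centred near (312,277), while the tool axis would land at (320,283), so I shift about 4 mm. Next I descend and press gently.

>>> {"method": "step_arm", "body": {
  "steps": [
    [0,0,0,3.5,-4,4,0],
    [0,0,0,0,0,5,0],
    [0,0,0,0,0,1.5,0],
    [0,0,0,0,0,0.5,0],
    [0,0,0,0,0,0.5,0],
    [0,0,0,0,0,0.5,0],
    [0,0,0,0,0,0.5,0],
    [0,0,0,0,0,0,0]
  ]
}}

```text
time_s: 3.25
ee_pos: [586.3, -200.0, 105.4]
ee_rot: [180.0, 0.0, 13.5]
force: [0.1, -0.7, 0.1]
gripper_width: 0.4
gripper_force: 0.0
```

>>> {"method": "step_arm", "body": {
  "steps": [
    [0,0,0,0,0,0.3,0],
    [0,0,0,0,0,0.3,0],
    [0,0,0,0,0,0.3,0],
    [0,0,0,0,0,0,0],
    [0,0,0,0,0,0,0],
    [0,0,0,0,0,0,0],
    [0,0,0,0,0,0,0],
    [0,0,0,0,0,0,0]
  ]
}}

```text
time_s: 4.25
ee_pos: [586.4, -200.0, 105.2]
ee_rot: [180.0, -0.0, 13.5]
force: [-1.5, 0.6, 5.4]
gripper_width: 0.3
gripper_force: 2.6
```

Panel at P4 held 5.4 N with no travel, so it is screwed down. Next panel.

>>> {"method": "step_arm", "body": {
  "steps": [
    [0,0,0,0,0,-12,0],
    [0,0,0,0,-55,0,0],
    [0,0,0,0,-55,0,0],
    [0,0,0,0,0,8,0],
    [0,0,0,0,0,3,0],
    [0,0,0,0,0,0.5,0],
    [0,0,0,0,0,0.5,0],
    [0,0,0,0,0,0,0]
  ]
}}

```text
time_s: 5.25
ee_pos: [561.2, -93.7, 105.2]
ee_rot: [180.0, -0.1, 13.4]
force: [-1.1, 0.9, 4.9]
gripper_width: 0.6
gripper_force: 2.5
```

>>> {"method": "step_arm", "body": {
  "steps": [
    [0,0,0,0,0,0,0],
    [0,0,0,0,0,0,0],
    [0,0,0,0,0,0,0],
    [0,0,0,0,0,0,0],
    [0,0,0,0,0,0,0],
    [0,0,0,0,0,0,0],
    [0,0,0,0,0,0,0],
    [0,0,0,0,0,0,0]
  ]
}}

```text
time_s: 6.25
ee_pos: [561.2, -93.7, 105.1]
ee_rot: [180.0, -0.1, 13.4]
force: [-0.8, -0.3, 4.6]
gripper_width: 0.4
gripper_force: 2.6
```

>>> {"method": "step_arm", "body": {
  "steps": [
    [0,0,0,0,0,0.3,0],
    [0,0,0,0,0,0.2,0],
    [0,0,0,0,0,0,0],
    [0,0,0,0,0,0,0],
    [0,0,0,0,0,0,0],
    [0,0,0,0,0,0,0],
    [0,0,0,0,0,0,0],
    [0,0,0,0,0,0,0]
  ]
}}

```text
time_s: 7.25
ee_pos: [561.2, -93.7, 105.1]
ee_rot: [179.9, -0.1, 13.4]
force: [-2.6, 0.9, 8.0]
gripper_width: 0.4
gripper_force: 3.9
```

P3 is screwed too: 8 N and no travel. On to P2.

>>> {"method": "step_arm", "body": {
  "steps": [
    [0,0,0,0,0,-12,0],
    [0,0,0,0,-55,0,0],
    [0,0,0,0,-55,0,0],
    [0,0,0,0,0,8,0],
    [0,0,0,0,0,3,0],
    [0,0,0,0,0,0.5,0],
    [0,0,0,0,0,0.5,0],
    [0,0,0,0,0,0,0]
  ]
}}

```text
time_s: 8.25
ee_pos: [535.5, 13.1, 104.4]
ee_rot: [180.0, -0.0, 13.4]
force: [-1.3, -0.5, 3.8]
gripper_width: 0.3
gripper_force: 2.0
```

This one sinks (z 104.4 at 3.8 N). I'll push a bit further to confirm.

>>> {"method": "step_arm", "body": {
  "steps": [
    [0,0,0,0,0,0.3,0],
    [0,0,0,0,0,0.3,0],
    [0,0,0,0,0,0.4,0],
    [0,0,0,0,0,0,0],
    [0,0,0,0,0,0,0],
    [0,0,0,0,0,0,0],
    [0,0,0,0,0,0,0],
    [0,0,0,0,0,0,0]
  ]
}}

```text
time_s: 9.25
ee_pos: [535.3, 13.9, 103.1]
ee_rot: [180.0, -0.0, 13.5]
force: [0.2, -3.4, 4.2]
gripper_width: 0.3
gripper_force: 2.2
```

Confirmed as the hatch. Pushing it down in stages.

>>> {"method": "step_arm", "body": {
  "steps": [
    [0,0,0,0,0,1.5,0],
    [0,0,0,0,0,1.5,0],
    [0,0,0,0,0,1.5,0],
    [0,0,0,0.5,0,1.5,0],
    [0,0,0,0.5,0,1.5,0],
    [0,0,0,0.5,0,1.5,0],
    [0,0,0,0.5,0,1.5,0],
    [0,0,0,0.5,0,1.5,0]
  ]
}}

```text
time_s: 10.25
ee_pos: [536.4, 14.4, 90.5]
ee_rot: [-180.0, 0.2, 13.5]
force: [-4.2, -3.8, 3.8]
gripper_width: 0.4
gripper_force: 2.6
```

>>> {"method": "step_arm", "body": {
  "steps": [
    [0,0,0,0.5,0,1.5,0],
    [0,0,0,0.5,0,1.5,0],
    [0,0,0,0.5,0,1.5,0],
    [0,0,0,0.5,0,1.5,0],
    [0,0,0,0.5,0,1.5,0],
    [0,0,0,0.5,0,1.5,0],
    [0,0,0,0.5,0,1.5,0],
    [0,0,0,0,0,1,0]
  ]
}}

```text
time_s: 11.25
ee_pos: [541.1, 15.6, 79.4]
ee_rot: [-180.0, -0.0, 13.5]
force: [-2.4, -2.8, 2.7]
gripper_width: 0.5
gripper_force: 2.3
```

>>> {"method": "step_arm", "body": {
  "steps": [
    [0,0,0,0,0,1,0],
    [0,0,0,0,0,1,0],
    [0,0,0,0,0,1,0],
    [0,0,0,0,0,1,0],
    [0,0,0,0,0,1,0],
    [0,0,0,0,0,1,0],
    [0,0,0,0,0,0,0],
    [0,0,0,0,0,0,0]
  ]
}}

```text
time_s: 12.25
ee_pos: [542.4, 15.8, 76.3]
ee_rot: [180.0, -0.3, 13.5]
force: [-5.0, -0.5, 18.0]
gripper_width: 0.1
gripper_force: 7.8
```

Run:
```python
from h import *
a=grab_frame("scene")["image"];b=grab_frame("wrist")["image"]
cv2.imwrite("pics/c1.png",np.hstack([cv2.resize(a[170:370,170:450],(448,320)),cv2.resize(b[:400,100:540],(352,320))]))
s=state();print(s["ee_pos"],s["force"])
```

```text
[542.4589856   15.80283001  76.2471417 ] [-4.72282752 -0.65767824 17.97684514]
```

View pics/c1.png

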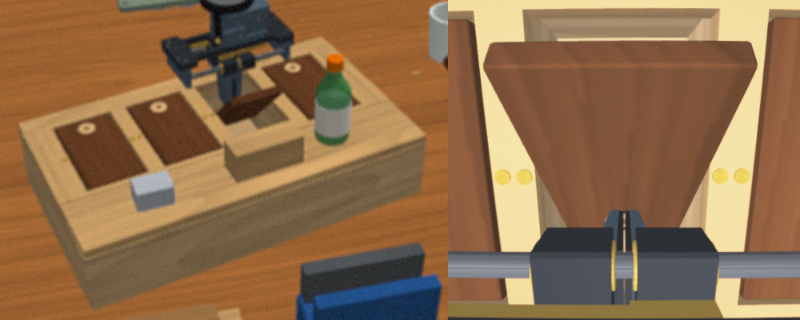

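The picture shows the hatch tilted steeply, and the force rose to 18 N at the depth expected for the stop (contact 29 mm down, 36 mm from the pivot gives about 0.85 rad). Backing away upward.

>>> {"method": "step_arm", "body": {
  "steps": [
    [0,0,0,0,0,-2,0],
    [0,0,0,-1,0,-3,0],
    [0,0,0,-2,0,-8,0],
    [0,0,0,0,0,-20,0],
    [0,0,0,0,0,-30,0],
    [0,0,0,0,0,-40,0],
    [0,0,0,-30,0,-30,0],
    [0,0,0,-40,0,0,0]
  ]
}}

```text
time_s: 13.35
ee_pos: [471.4, -1.6, 208.9]
ee_rot: [179.9, -0.3, 13.5]
force: [-0.2, 0.3, 0.0]
gripper_width: 0.5
gripper_force: 0.0
```

>>> {"method": "step_arm", "body": {
  "steps": [
    [0,0,0,-50,0,0,0],
    [0,0,0,-30,0,0,0],
    [0,0,0,0,0,0,0],
    [0,0,0,0,0,0,0],
    [0,0,0,0,0,0,0],
    [0,0,0,0,0,0,0],
    [0,0,0,0,0,0,0],
    [0,0,0,0,0,0,0]
  ]
}}

```text
time_s: 14.35
ee_pos: [392.3, -20.2, 206.4]
ee_rot: [-180.0, 0.0, 13.5]
force: [-0.0, -0.2, 0.1]
gripper_width: 0.8
gripper_force: 0.0
```

Run:
```python
from h import *
a=grab_frame("scene")["image"];b=grab_frame("wrist")["image"];f=grab_frame("scene")
cv2.imwrite("pics/c2.png",np.hstack([cv2.resize(a[170:370,170:450],(448,320)),cv2.resize(b[:400,100:540],(352,320))]))
s=state();print(s["time_s"],s["ee_pos"],s["force"])
# expected image positions of the far panel top edge for several tilts
ax=np.array([np.cos(np.radians(13.5)),np.sin(np.radians(13.5)),0]);ay=np.array([-ax[1],ax[0],0]);c=np.array([584.7,23.6,99.])
for t in(.75,.8,.85):
    P=np.array([c+ax*(73*np.cos(t)-6*np.sin(t))+k*41*ay+np.array([0,0,73*np.sin(t)+6*np.cos(t)]) for k in(-1,1)])
    q=(P-f["origin"])@rot(f["rotation"]);p=cv2.projectPoints(q,np.zeros(3),np.zeros(3),K(f),np.float64(f["dist"]))[0].reshape(-1,2)
    print(t,((p-[170,170])*1.6).round(1).tolist())
```

```text
14.5 [392.18970882 -20.25232646 206.51542067] [-0.25570519 -0.12764502 -0.36466858]
0.75 [[229.8, 105.0], [283.0, 88.9]]
0.8 [[228.9, 102.5], [282.1, 86.5]]
0.85 [[227.9, 100.1], [281.1, 84.1]]
```

View pics/c2.png

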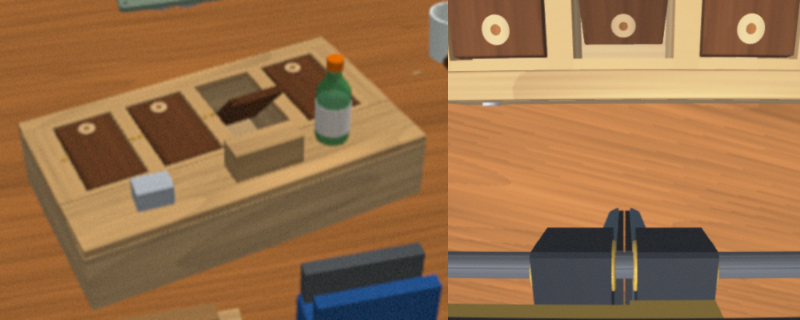

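The hatch stays open: its far edge runs from about (222,102) to (282,86), which matches the predicted 0.80–0.85 rad. The ledge items haven't moved and the hand is clear.

```bash
python3 -c "
from workcell import *
print(job_done())"
```

```text
the job is handed in; nothing more can be done
None
```

The hatch was the third panel pressed, counting from the robot's right; I pushed its near end down until the force rose to 18 N at the stop, the hand is clear, it stays open, the ledge items look unmoved (bench items not re-checked), and the job is handed in.

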